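# Find and press the hidden battery-door catch

### The job

The battery door of the grey charger case is locked by a catch hidden somewhere under its smooth pale blue top panel: a flush press plate that cannot be seen, only felt. Feel along the panel with slow, gentle presses of the fingertips until a spot gives, press it fully in so that it stays down and the battery door springs ajar, then take the hand away. Do not touch the battery-door end of the case, do not jab or press hard anywhere, and leave the loose cells, the vial and the stapler where they are.

Things in the scene. Friction and masses are not known exactly. Their poses are not given: they have to be found in the camera images.
- case: Grey charger case fixed to the table, 90 mm across (its x), 300 mm long (its y); origin at the centre of its underside, z up. In its top is the smooth pale blue panel, 62 mm across (x), 130 mm long (y from -65 to +65 mm), 40 mm above the table, between grey borders 2 mm higher. Battery bay on the -y end, cooling slots on the +y end.
- panel_mid (a point): Centre of the pale blue panel's face, 40 mm above the table, axes as the case's. Hidden in the panel, same colour and level with it, lies the catch's press plate: as wide as the panel (62 mm), 54 mm long, its centre anywhere from y = -38 to +38 mm along the panel. The rest is rigid; a fingertip resting partly on the rigid part cannot push the plate in.
- catch (a joint): How far the hidden press plate is pushed in, m: 0 = level with the panel, 0.006 = fully in. It starts to give at about 4 N, grows softer as it goes, and past about 3 mm snaps fully in and stays there. Jabs count as hard presses: touch down at about 15 mm/s; 6 to 10 N is plenty.
- battery_bay: Battery-door end of the case, on its -y end (y from -65 to -150 mm): grey deck with four cells under the door; its origin and axes are those of the case. Not to be touched.
- door (a joint): Opening angle of the battery door, rad: 0 = shut, 0.4 = sprung ajar. Grey lid 80 x 70 mm, top 55 mm above the table when shut, hinged at the outer end of the case; its free edge at the panel side rises to about 85 mm as the catch goes in.
- cell_a: Loose green and white AA cell, 14 x 50 mm, lying on the robot's side of the case; origin at the centre of its underside.
- cell_b: A second AA cell like it, lying on the robot's side of the case; origin at the centre of its underside.
- vial: Small amber vial with a blue cap, 20 mm wide, 46 mm tall, standing on the robot's side of the case; origin at the centre of its underside.
- stapler: Blue stapler, 36 x 133 x 45 mm, standing beyond the battery-door end of the case; origin at the centre of its underside.

How it is judged (in metres and radians):
On the way:
1. the hidden catch is pressed in (value of joint catch above 0.005 m), for 0.2 s.
At the end, for the whole second after the job is handed in: The catch has snapped in (more than 5 mm) and stays there, the battery door stands ajar (more than 0.3 rad), and the two cells, the vial and the stapler are within 20 mm of where they began, the vial upright (value of joint catch above 0.005 m and value of joint door above 0.3 rad and distance of each of cell_a, cell_b, vial, stapler from where it was at the start of the episode below 0.02 m and angle between vial's own z axis and vertical below 0.2 rad); the robot touches nothing.
It fails at once if the fingers jab or press anything with more than 80 N (contact force between the fingers and anything else above 80 N).
It fails at once if the battery-door end of the case or the door is pushed or pried (over 2 N) (contact force between any of the fingers, the arm and battery_bay above 2 N).
It fails at once if a cell, the vial or the stapler is shifted more than 20 mm or lifted (distance of any of cell_a, cell_b, vial, stapler from where it was at the start of the episode above 0.02 m).
It also fails if it takes over 38 s, if anything falls off the work surface, if the arm or the gripper's body presses on something with over 40 N, if the wrist force passes 120 N, or if a joint passes its speed limit or range.

### The arm

A 6-joint arm with a two-finger parallel gripper is mounted at the origin on a cart in front of the work surface, level with it; the furniture and walls round the work are solid. World frame = base frame: x ahead of the robot, y to its left, z up, the work surface at z = 0. Lengths are in mm, angles in rad, forces in N, time in s.
With the tool pointing down it reaches from about 300 to 850 mm from the base axis. Payload 4.2 kg.
Tool frame: the origin (TCP) lies midway between the tips of the shut fingers; the grasp point (between the pads) lies env.grasp_offset behind it (env.grasp_offset is the distance from the TCP to the grasp point, in mm); z points along the fingers, y is the line along which they close (so a half turn about z gives the same grasp; the last joint's range is limited). The gripper opens to 91 mm and grips with 3 to 60 N. Pads are 32 mm wide; open, the fingers measure 118 mm over their backs; the gripper's body (76 mm by 178 mm) begins 60 mm behind the grasp point.
Start: joints at [-1.205, 0.32, 1.565, -0, 1.257, -0.02], TCP at [216.377, -532.751, 213.976] pointing down, gripper open.
Joint ranges: [-3.11, 3.11], [-0.84, 2.01], [0.21, 2.61], [-1.34, 4.49], [0.05, 2.63], [-2.56, 2.56]. Speed limits (rad/s): [2.57, 2.57, 3.14, 3.14, 3.14, 3.14].

### API

Orientations are given as a rotation vector (axis times angle).
In Python, from cell import env gives the robot as it stands.
- The arm moves only by the shell command python3 -m inch 'ROWS' [FORCE]. ROWS is text: rows parted by semicolons, each of 7 numbers parted by spaces: the shift along the tool's x, y, z in mm, then the turn, a rotation vector about the tool's x, y, z in rad, then the closure in counts, from 0 (fully open) to 255 (shut). In form: tx ty tz rx ry rz gripper; .... A call has 1 to 12 rows; each row shifts and turns the commanded pose from where the row before left it, along the tool's axes as they then stand; what a row does not reach is not made up. A row lasts 1/12 s, in which the tool goes at most 41.7 mm and 7.16 degrees, less where a joint would pass 70% of its speed; a pose out of reach is approached as far as the arm can. A call with a gripper value outside its range is refused whole. The fingers move at their own pace and stop on an object; FORCE is the grip in N (left out, the last holds). Time passes only in rows, so rows that do not move let the fingers close. It gives the time, the measured TCP pose, the force, the opening and the grip force at its end, in the units of the state.
- env.observe(): the state, without advancing time (a new reading comes with each control period).
- env.camera(name): name is "scene" or "top"; returns the picture (400x640x3 uint8, red, green, blue); there is no depth.
- env.calibration(name): a dict with "fx", "fy", "cx", "cy" (pixels), "k1" (the pictures are not rectified: a ray, as slopes to the right and down, at radius r is drawn at 1 + k1 r^2 times it, then the intrinsics apply), "extrinsics" (4x4, takes a point from world to camera coordinates). Camera axes: x right, y down, z forward; pixel columns grow to the right and rows downward; lengths in mm; the calibration is good to about 2 mm. A picture is of the moment at which its call begins. calibration takes no time and is no camera call.
- env.sign_off(): hands the job in; it is judged then, once.
The state is a dict: "clock": time; "joint_positions": joint angles; "joint_vel": joint speeds; "joint_torque": joint torques, N m; "position": TCP position; "ee_rot": TCP orientation; "force": force on the tool from outside, world axes, zero at the start; "wrist_torque": the same for the moment, N m; "width": finger opening in mm; "grip_force": force on a finger pad.
Only numpy, scipy, OpenCV 4.12 (cv2) and the standard library are available. Lean on these libraries where they do the work, as an engineer would, in place of code of your own. Each camera call takes 0.05 s, during which the arm holds its last target. There are 200 camera calls.

## Working session

There is one attempt and no reset: what is moved stays moved. The work goes in short steps, Python scripts to look and compute and a shell command to move; the robot and the scene stay as the last step left them, time stands still between calls to the robot, and variables do not carry over. Pictures are saved under pics/ and viewed, at most 10 in all, crops included, and the job is handed in when it is done.

```bash
mkdir -p pics; python3 - <<'E'
from cell import env
import cv2
for n in("scene","top"):
    cv2.imwrite(f"pics/{n}0.png",cv2.cvtColor(env.camera(n),cv2.COLOR_RGB2BGR))
    c=env.calibration(n);print({k:c[k] for k in c})
s=env.observe();print(s['clock'],s['position'],s['ee_rot'],s['force'],env.grasp_offset)
E
```

```text
{'fx': 510.7124842655329, 'fy': 510.7124842655329, 'cx': 327.91595155813377, 'cy': 192.67155179356487, 'k1': -0.09832186516277712, 'extrinsics': array([[-6.34770427e-01, -7.72698945e-01,  1.68709865e-03,
         2.55070333e+02],
       [-4.96458506e-01,  4.06164494e-01, -7.67176222e-01,
         3.18957083e+02],
       [ 5.92111018e-01, -4.87818352e-01, -6.41434173e-01,
         6.53440000e+02],
       [ 0.00000000e+00,  0.00000000e+00,  0.00000000e+00,
         1.00000000e+00]])}
{'fx': 506.9594565838457, 'fy': 506.9594565838457, 'cx': 314.21610262680866, 'cy': 200.89890127054633, 'k1': -0.16336840184602947, 'extrinsics': array([[-2.01200053e-02, -9.99692375e-01, -1.45031577e-02,
        -4.57234733e+01],
       [-9.88607098e-01,  2.20570020e-02, -1.48894237e-01,
         4.44073805e+02],
       [ 1.49168330e-01,  1.13421718e-02, -9.88746765e-01,
         1.13213727e+03],
       [ 0.00000000e+00,  0.00000000e+00,  0.00000000e+00,
         1.00000000e+00]])}
0.1 [ 216.21428542 -532.33673736  213.20819767] [-3.08182654e+00 -6.01983834e-01  4.26032476e-04] [-0.87421872  1.06943446  0.12739763] 18.8
```

View pics/scene0.png

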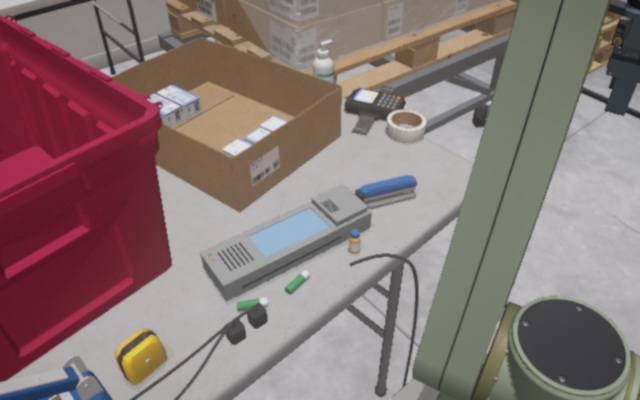

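View pics/top0.png

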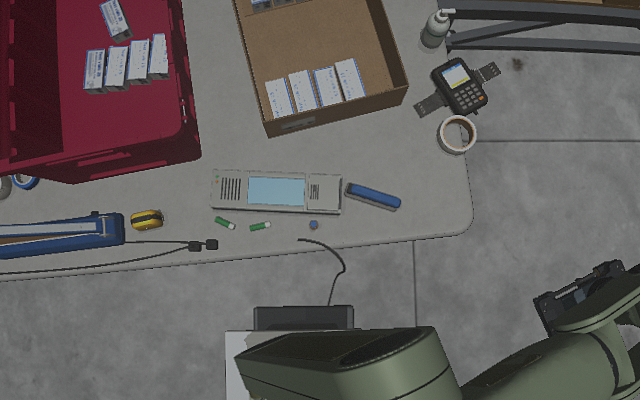

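The top view shows the panel at about px (248–305, 177–206). The door is at about x 305–340, the stapler at (373,195), cells at (225,223) and (260,226), and the vial at (313,225). I'll enlarge it.

```bash
python3 - <<'E'
import cv2
i=cv2.imread("pics/top0.png")[155:245,200:350]
cv2.imwrite("pics/crop.png",cv2.resize(i,None,fx=5,fy=5,interpolation=cv2.INTER_CUBIC))
E
cat > h.py <<'E'
from cell import env
import numpy as np, cv2
from scipy.spatial.transform import Rotation as R
def px2w(n,uv,z):
    c=env.calibration(n);K=np.array([[c['fx'],0,c['cx']],[0,c['fy'],c['cy']],[0,0,1.]])
    p=cv2.undistortPoints(np.array(uv,float).reshape(-1,1,2),K,np.array([c['k1'],0,0,0,0.])).reshape(-1,2)
    E=np.array(c['extrinsics']);o=-E[:3,:3].T@E[:3,3]
    d=np.c_[p,np.ones(len(p))]@E[:3,:3]
    return o+d*((z-o[2])/d[:,2])[:,None]
E
```

```text
(no output)
```

View pics/crop.png

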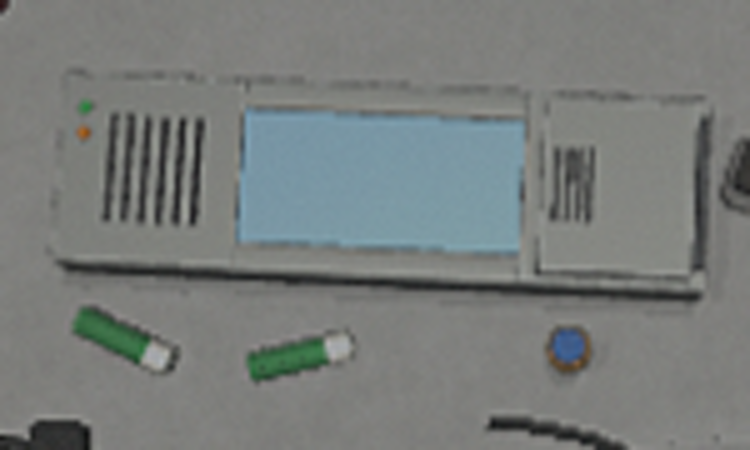

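The enlarged crop shows the panel corners at about (245,108), (524,118), (520,253) and (238,243), with the door to the right (world -y).

```bash
python3 - <<'E'
from h import *
c=np.array([[245,108],[524,118],[520,253],[238,243]])/5+[199.6,154.6]
w=px2w("top",c,40);print(w.round(1));m=w.mean(0);print(m)
d=(w[0]+w[3]-w[1]-w[2])/2;print(np.linalg.norm(d),np.degrees(np.arctan2(-d[0],d[1])))
i=env.camera("scene");h=cv2.cvtColor(i,cv2.COLOR_RGB2HSV)
k=cv2.inRange(h,(95,40,140),(112,140,255));k[:200]=0;k[260:]=0;k[:,:240]=0;k[:,335:]=0
ys,xs=np.nonzero(k);print(len(xs),px2w("scene",[[xs.mean(),ys.mean()]],40))
f=px2w("top",np.array([[125,340],[300,355],[568,347]])/5+[199.6,154.6],10);print(f.round())
s=env.observe();print(R.from_rotvec(s['ee_rot']).as_matrix().round(3))
E
```

```text
[[503.1  95.3  40. ]
 [495.2 -33.7  40. ]
 [432.6 -30.8  40. ]
 [440.   98.6  40. ]]
[467.72492598  32.35946848  40.        ]
129.42686947050024 -3.3883280604036012
1851 [[470.47869515  34.05422768  40.        ]]
[[400. 157.  10.]
 [391.  74.  10.]
 [392. -51.  10.]]
[[ 0.927  0.376 -0.001]
 [ 0.376 -0.927  0.001]
 [-0.    -0.001 -1.   ]]
```

```bash
python3 - <<'E'
from h import *
for z in(0,100,150,200,250): print(z,px2w("top",[[200,160],[192,135]],z).round()[:,:2].tolist(),px2w("scene",[[158,105],[170,265]],z).round()[:,:2].tolist())
print("box",[ (z,px2w("top",[[268,137],[408,90],[263,122]],z).round()[:,:2].tolist(),px2w("scene",[[240,210],[238,140]],z).round()[:,:2].tolist()) for z in(0,60,100,130)])
E
```

```text
0 [[554.0, 220.0], [618.0, 241.0]] [[1098.0, -2.0], [568.0, 221.0]]
100 [[530.0, 196.0], [589.0, 215.0]] [[923.0, 56.0], [473.0, 246.0]]
150 [[518.0, 184.0], [574.0, 202.0]] [[835.0, 86.0], [425.0, 258.0]]
200 [[506.0, 171.0], [559.0, 189.0]] [[747.0, 115.0], [377.0, 271.0]]
250 [[494.0, 159.0], [544.0, 176.0]] [[659.0, 144.0], [329.0, 283.0]]
box [(0, [[607.0, 54.0], [720.0, -292.0], [645.0, 66.0]], [[614.0, 48.0], [825.0, -78.0]]), (60, [[590.0, 48.0], [697.0, -281.0], [626.0, 59.0]], [[552.0, 79.0], [744.0, -36.0]]), (100, [[578.0, 44.0], [682.0, -273.0], [614.0, 55.0]], [[511.0, 99.0], [691.0, -8.0]]), (130, [[570.0, 41.0], [671.0, -268.0], [604.0, 51.0]], [[480.0, 114.0], [650.0, 13.0]])]
```

```bash
python3 -m inch '27 -25 0 0 0 0 255;27 -25 0 0 0 0 255;27 -25 0 0 0 0 255;27 -25 0 0 0 0 255;27 -25 0 0 0 0 255;27 -25 0 0 0 0 255;27 -25 0 0 0 0 255;27 -25 0 0 0 0 255;27 -25 0 0 0 0 255;27 -25 0 0 0 0 255;27 -25 0 0 0 0 255;27 -25 0 0 0 0 255' 20
python3 -m inch '27 -25 0 0 0 0 255;27 -25 0 0 0 0 255;0 0 0 0 0 -0.12 255;0 0 0 0 0 -0.12 255;0 0 0 0 0 -0.12 255;0 0 0 0 0 -0.12 255;0 0 0 0 0 -0.12 255;0 0 0 0 0 -0.12 255;0 0 0 0 0 -0.12 255;0 0 0 0 0 -0.12 255;0 0 0 0 0 -0.12 255;0 0 0 0 0 -0.05 255'
cat > d.py <<'E'
from h import *
s=env.observe();M=R.from_rotvec(s['ee_rot']).as_matrix()
p=np.array(s['position']);t=np.radians(-3.4);C=np.array([[np.cos(t),-np.sin(t)],[np.sin(t),np.cos(t)]])
print(s['clock'],p.round(1),'in case',(C.T@(p[:2]-[469,33])).round(1),'F',np.round(s['force'],1),'yaw of tool x',np.degrees(np.arctan2(M[1,0],M[0,0])),'z',M[:,2].round(3),s['width'])
E
python3 d.py
```

```text
clock: 1.15
position: [403.9, -131.1, 213.9]
ee_rot: [3.083, 0.602, 0.0]
force: [-0.0, -0.0, 0.0]
width: 14.3
grip_force: 0.0
clock: 2.15
position: [434.6, -66.2, 213.7]
ee_rot: [-2.276, -2.165, 0.001]
force: [-0.2, -0.6, 0.8]
width: 0.4
grip_force: 0.0
2.15 [434.6 -66.2 213.7] in case [ -28.4 -101.1] F [-0.2 -0.6  0.8] yaw of tool x 87.12683006533751 z [-0.001  0.    -1.   ] 0.4212028801394683
```

```bash
python3 -m inch '36.5 14 0 0 0 -0 255;36.5 14 0 0 0 0 255;0 0 36 0 0 0 255;0 0 36 0 0 0 255;0 0 36 0 0 0 255;0 0 30 0 0 0 255;0 0 10 0 0 0 255;0 0 7 0 0 0 255;0 0 0 0 0 0 255;0 0 0 0 0 0 255'; python3 d.py
python3 - <<'E'
from h import *
i=cv2.cvtColor(env.camera("scene"),cv2.COLOR_RGB2BGR)[150:310,180:400]
cv2.imwrite("pics/s1.png",cv2.resize(i,None,fx=3,fy=3,interpolation=cv2.INTER_CUBIC))
E
```

```text
clock: 2.98
position: [467.4, 5.0, 59.3]
ee_rot: [2.281, 2.159, 0.001]
force: [-0.0, 0.6, 0.2]
width: 0.2
grip_force: 0.0
2.9833 [467.4   5.   59.3] in case [  0.1 -28. ] F [-0.   0.6  0.2] yaw of tool x 86.8473729025537 z [ 0.001 -0.    -1.   ] 0.2087534296448516
```

View pics/s1.png

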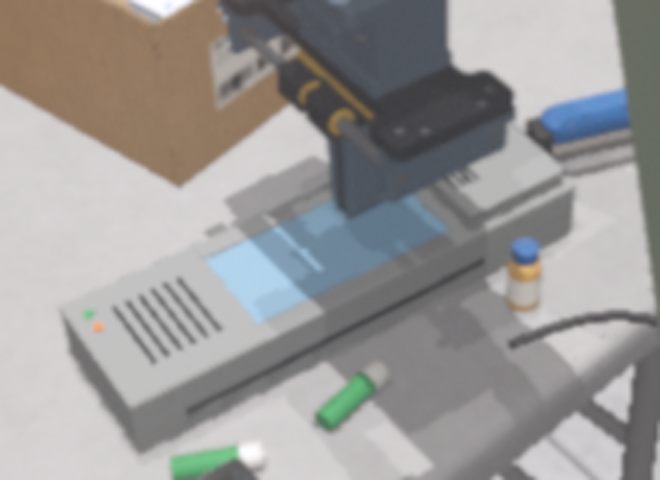

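The closed fingertips are over the door half of the panel (tip at crop px (350,215)), clear of the door, the vial and the borders. Now a slow descent.

```bash
python3 -m inch '0 0 6 0 0 0 255;0 0 4 0 0 0 255;0 0 2 0 0 0 255;0 0 1.2 0 0 0 255;0 0 1.2 0 0 0 255;0 0 1.2 0 0 0 255;0 0 1.2 0 0 0 255;0 0 1 0 0 0 255;0 0 0 0 0 0 255'
```

```text
clock: 3.78
position: [466.8, 5.1, 41.0]
ee_rot: [-2.282, -2.159, 0.0]
force: [0.0, 0.3, 0.2]
width: 0.5
grip_force: 0.0
```

```bash
python3 -m inch '0 0 1 0 0 0 255;0 0 0.6 0 0 0 255;0 0 0 0 0 0 255'; python3 -m inch '0 0 0.4 0 0 0 255;0 0 0.4 0 0 0 255;0 0 0 0 0 0 255'
```

```text
clock: 4.03
position: [467.0, 5.1, 40.2]
ee_rot: [2.281, 2.159, 0.0]
force: [-0.3, 0.5, 6.1]
width: 0.5
grip_force: 3.2
clock: 4.28
position: [467.0, 5.1, 40.2]
ee_rot: [2.281, 2.159, 0.001]
force: [-2.6, 0.2, 13.0]
width: 0.6
grip_force: 6.5
```

Rigid at 13 N. Next spot is +19 mm along the panel.

```bash
python3 -m inch '0 0 -4 0 0 0 255;10 0 0 0 0 0 255;9 0 0 0 0 0 255;0 0 0 0 0 0 255;0 0 1 0 0 0 255;0 0 1 0 0 0 255;0 0 1 0 0 0 255;0 0 0.8 0 0 0 255;0 0 0 0 0 0 255;0 0 0 0 0 0 255'
```

```text
clock: 5.12
position: [467.8, 24.0, 38.9]
ee_rot: [-2.282, -2.159, 0.0]
force: [-0.6, 1.7, 2.5]
width: 0.5
grip_force: 0.9
```

It gives here (z 38.9 at low force), so I'll press on slowly.

```bash
python3 -m inch '0 0 0.8 0 0 0 255;0 0 0.8 0 0 0 255;0 0 0 0 0 0 255'; python3 -m inch '0 0 0.8 0 0 0 255;0 0 0.8 0 0 0 255;0 0 0 0 0 0 255'
```

```text
clock: 5.37
position: [467.8, 23.9, 37.1]
ee_rot: [2.281, 2.16, -0.001]
force: [0.2, 0.1, 0.5]
width: 0.4
grip_force: 0.0
clock: 5.62
position: [467.8, 24.0, 35.5]
ee_rot: [-2.282, -2.159, 0.001]
force: [-0.5, -0.4, 0.9]
width: 0.4
grip_force: 0.0
```

```bash
python3 -m inch '0 0 0.8 0 0 0 255;0 0 0.8 0 0 0 255;0 0 0.7 0 0 0 255;0 0 0 0 0 0 255;0 0 0 0 0 0 255'
python3 - <<'E'
from h import *
i=cv2.cvtColor(env.camera("scene"),cv2.COLOR_RGB2BGR)[150:310,180:400]
cv2.imwrite("pics/s2.png",cv2.resize(i,None,fx=3,fy=3,interpolation=cv2.INTER_CUBIC))
E
```

```text
clock: 6.03
position: [468.0, 24.1, 34.2]
ee_rot: [2.281, 2.159, 0.0]
force: [-1.3, -0.1, 7.9]
width: 0.3
grip_force: 3.8
```

View pics/s2.png

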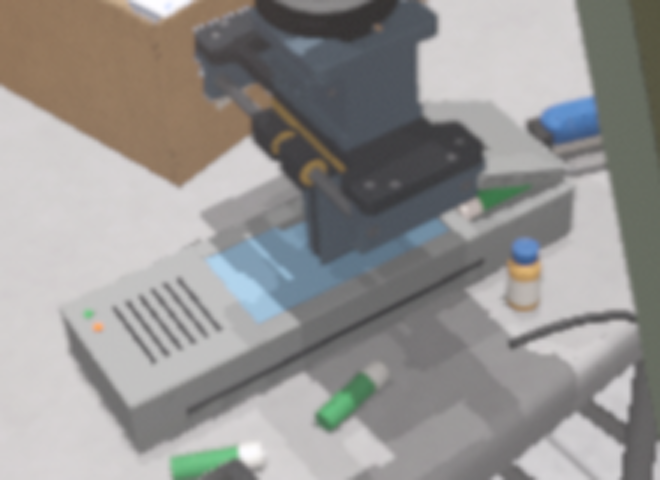

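The bottom is felt at 6 mm (z 34.2, 7.9 N). The door stands ajar, with a green cell visible under it at crop (500,195). The tip is clear of the door, so I'll lift straight up.

```bash
python3 -m inch '0 0 -3 0 0 0 255;0 0 -10 0 0 0 255;0 0 -25 0 0 0 255;0 0 -35 0 0 0 255;0 0 -35 0 0 0 255;0 0 -35 0 0 0 255;0 0 -20 0 0 0 255;0 0 0 0 0 0 255;0 0 0 0 0 0 255;0 0 0 0 0 0 255'
python3 - <<'E'
from h import *
i=cv2.cvtColor(env.camera("scene"),cv2.COLOR_RGB2BGR)[150:310,180:440]
cv2.imwrite("pics/s3.png",cv2.resize(i,None,fx=3,fy=3,interpolation=cv2.INTER_CUBIC))
E
```

```text
clock: 6.92
position: [467.0, 24.0, 195.4]
ee_rot: [-2.281, -2.159, 0.003]
force: [1.1, -0.8, -0.5]
width: 0.2
grip_force: 0.0
```

View pics/s3.png

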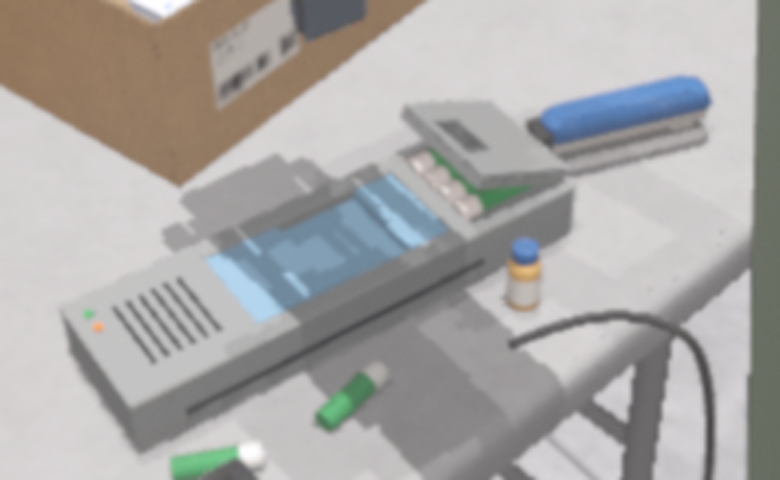

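The door is ajar (crop (490,140)), the plate is down, the cells, vial and stapler have not moved, and the hand is clear.

```bash
python3 -c "
from cell import env
print(env.sign_off())"
```

```text
the job is handed in; nothing more can be done
None
```

The hidden catch was found on the second press and pushed fully in (6 mm, about 8 N), the battery door stands ajar, the hand is clear, the cells, vial and stapler look unmoved, and the job is handed in at about 7 s (no verdict was returned).

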